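Vent and open the pressure rice cooker

TASK

The rice is done: open the pressure rice cooker safely, using only closed fingertips and in this order. Press the long cancel key on its front ledge to stop the heating, push the round steam button on the lid all the way down so that it stays down, then press the wide catch in the middle of the ledge so that the lid springs fully open. Do not press the round start key, and do not shove or lift the cooker or the bowl, mug and spoon beside it; come away with the lid standing open.

Things in the scene. Friction and masses are not known exactly. Their poses are not given: they have to be found in the camera images.
- cooker: white electric pressure rice cooker, about 3 kg, loose on four feet: round body 210 mm across with a control ledge in front; lid top 174 mm high (steam cap 182 mm). Origin on the worktop under the centre of the round body; x axis to the back (hinge), y to its left seen from the front, z up. The ledge reaches 176 mm in front of the origin, slopes down to the front by 0.2 rad and is 122 mm high
- cancel_top (a point): centre of the top of the cancel key: grey rounded oblong, 36 mm wide (along the cooker's y) and 18 mm deep, at the left end of the front ledge (68 mm left of the middle), 8 mm proud of it
- cancel (a joint): travel of the cancel key in m, 0 up to 0.004 fully pressed (straight into the ledge); springs back; 2 N to start, 4 N fully down; counts as pressed beyond 0.003
- start_top (a point): centre of the top of the start key: grey, round, 22 mm in diameter, at the right end of the front ledge, 8 mm proud of it; not to be pressed
- start (a joint): travel of the start key in m, 0 up to 0.004 pressed; springs back
- vent_top (a point): centre of the top of the steam button: grey, round, 25 mm in diameter, 10 mm proud of a low collar of 43 mm diameter, on the lid 68 mm in front of the cooker's middle. Behind it is a wider slotted steam cap (46 mm), which is fixed. The point moves with the button and the lid. Cabinet doors with handles hang over the worktop 0.6 m up, just behind it: a hand leaning back toward the robot stays clear
- vent (a joint): travel of the steam button in m, 0 up to 0.006 fully down (into the lid); no spring, about 3 N of friction, stays where it is pushed; counts as down beyond 0.005
- catch_pad (a point): point to press on the lid catch: middle of the top of its grey pad, 52 mm wide and 34 mm deep, in the middle of the front ledge, 10 mm proud of it. Behind the pad the catch rises 15 mm more and its nose hooks over a tongue on the lid's front edge
- catch (a joint): angle of the catch in rad, 0 hooked to 0.26 fully pressed; pressing the pad down about 5 mm (0.17 rad, about 4 N) draws the nose forward off the tongue; full travel at the point is about 8 mm; springs back
- lid (a joint): angle of the lid in rad, 0 shut and hooked, 1.25 fully open (it stands up at the back). Hinge along y at the back of the cooker, 105 mm behind the origin and 134 mm high. Once unhooked a spring lifts it softly, in one to two seconds if nothing is in its way; its front edge, 213 mm from the hinge, swings up and back
- bowl: white pinch bowl, 84 mm wide, 42 mm high, beside the cooker; origin under its centre; leave alone
- mug: plain mug with a handle, 86 x 125 mm, 96 mm high, beside the cooker; origin under its centre; leave alone
- spoon: steel serving spoon, 201 x 43 mm, 14 mm high, lying left of the cooker; origin under its centre; leave alone

How it is judged:
By the outcome, as a careful person would: the job done as asked, in the order asked, and still so for the second after the job is handed in, with the robot touching nothing.
It also fails if it takes over 54 s, if anything falls off the work surface, if the arm or the gripper's body presses on something with over 40 N, if the wrist force passes 120 N, or if a joint passes its speed limit or range.

ROBOT

A 7-joint arm with a two-finger parallel gripper is mounted at the origin on a cart in front of the work surface, level with it; the furniture and walls round the work are solid. World frame = base frame: x ahead of the robot, y to its left, z up, the work surface at z = 0. Lengths are in m, angles in rad, forces in N, time in s.
With the tool pointing down it reaches from about 0.35 to 0.9 m from the base axis. Payload 7.2 kg.
Tool frame: the origin (TCP) lies at the very end of the fingers, on their centre line; the grasp point (between the pads) lies 19 mm behind it; z points along the fingers, y is the direction in which the jaws open and shut (so a half turn about z gives the same grasp; the last joint's range is limited). The gripper opens to 88 mm and grips with 3 to 60 N. Pads are 20 mm wide; open, the fingers measure 115 mm over their backs; the gripper's body (75 mm by 178 mm) begins 61 mm behind the grasp point.
Start: joints at [1.159, 0.411, -0.013, 1.596, 0.006, 1.134, -0.082], TCP at [0.211, -0.588, 0.197] pointing down, gripper open.
Joint ranges: [-2.95, 2.95], [-0.29, 1.99], [-1.47, 1.44], [0.14, 2.54], [-1.03, 4.17], [0.13, 1.85], [-2.86, 2.86]. Speed limits (rad/s): [2.39, 2.39, 3.01, 3.01, 3.14, 3.14, 3.14].

INTERFACE

Orientations are given as a rotation vector (axis times angle).
In Python, from cell import arm gives the robot as it stands.
- The arm moves only by the tool move_arm, never from a script. Its argument "plan" is a list of rows, each an object of numbers: "gripper": the opening, from -1 (shut) to 1 (fully open); "tx", "ty", "tz": the shift along the tool's x, y, z in cm; "wx", "wy", "wz": the turn, a rotation vector about the tool's x, y, z in degrees. In form: [{"gripper": .., "tx": .., "ty": .., "tz": .., "wx": .., "wy": .., "wz": ..}, ...]. A call has 1 to 20 rows; each row shifts and turns the commanded pose from where the row before left it, along the tool's axes as they then stand; what a row does not reach is not made up. A row lasts 1/10 s, in which the tool goes at most 50 mm and 8.59 degrees, less where a joint would pass 70% of its speed; a pose out of reach is approached as far as the arm can. A call is refused whole if a number of a shift passes 5 or a number of a turn 8.59, either way. A call with a gripper value outside its range is refused whole. The fingers move at their own pace and stop on an object; the grip force is fixed at half the most. Time passes only in rows, so rows that do not move let the fingers close. It gives the time, the measured TCP pose, the force and the opening at its end, in the units of the state.
- arm.read_state(): the state, without advancing time (a new reading comes with each control period).
- arm.camera(name): name is "scene" or "side" or "wrist"; returns (picture, depth): 400x640x3 uint8, red, green, blue; 400x640 float32, m along the optical axis (not along the pixel's ray), 0 where there is no reading.
- arm.camera_params(name): a dict with "vfov" (degrees; the focal length in pixels is half the picture's height over the tangent of half this angle, whatever the lens; pixels are square), "cx", "cy" (the principal point, pixels), "extrinsics" (4x4, takes a point from world to camera coordinates); the wrist camera has in their place "hand_eye" (4x4, takes a point from camera to tool coordinates, whose origin is the TCP and whose axes are the flange's). Camera axes: x right, y down, z forward; pixel columns grow to the right and rows downward; lengths in m; the calibration is good to about 2 mm. A picture is of the moment at which its call begins: read the wrist's pose just before it. camera_params takes no time and is no camera call.
- arm.hand_in(): hands the job in, once; it reports no verdict.
The state is a dict: "time": time; "joint_pos": joint angles; "joint_velocities": joint speeds; "joint_efforts": joint torques, N m; "eef_pos": TCP position; "eef_rot": TCP orientation; "contact_force": force on the tool from outside, world axes, zero at the start; "moment": the same for the moment, N m; "grip_width": opening from 0.0 (shut) to 1.0 (fully open).
Only numpy, scipy, OpenCV 4.12 (cv2) and the standard library are available. Lean on these libraries where they do the work, as an engineer would, in place of code of your own. Each camera call takes 0.05 s, during which the arm holds its last target. There are 200 camera calls.

## Working session

There is one attempt and no reset: what is moved stays moved. The work goes in short steps, Python scripts to look and compute and a tool call to move; the robot and the scene stay as the last step left them, time stands still between calls to the robot, and variables do not carry over. Pictures are saved under pics/ and viewed, about 8 in all and at most 12, crops included, and the job is handed in when it is done.

Besides the shell and the picture viewer there is one more tool, called after "Emit:" as name(argument=value, ...), one argument or row to a line, values as JSON. move_arm: Moves the arm, as the interface text tells. Its arguments: {"type":"object","properties":{"plan":{"type":"array"}},"required":["plan"]}

```bash
mkdir -p pics
python3 - <<'E'
from cell import arm
import cv2,numpy as np
s=arm.read_state();print({k:np.round(v,3) for k,v in s.items()})
for n in("scene","side"):
    p,d=arm.camera(n);cv2.imwrite(f"pics/{n}0.png",p[...,::-1]);np.savez(f"{n}0.npz",p=p,d=d)
    print(n,arm.camera_params(n), (d>0).mean())
print(arm.camera_params("wrist"))
E
```

```text
{'time': np.float64(0.0), 'joint_pos': array([ 1.159,  0.412, -0.013,  1.597,  0.006,  1.134, -0.082]), 'joint_velocities': array([-0.   ,  0.   , -0.002, -0.001, -0.003, -0.001,  0.   ]), 'joint_efforts': array([ 0.0000e+00, -5.8794e+01,  6.4200e-01, -2.9108e+01, -5.4000e-02,
        1.8000e-02,  0.0000e+00]), 'eef_pos': array([ 0.21 , -0.588,  0.197]), 'eef_rot': array([-3.094e+00, -5.370e-01,  1.000e-03]), 'contact_force': array([-0.21 ,  0.125,  0.053]), 'moment': array([ 0.094,  0.041, -0.075]), 'grip_width': np.float64(1.001)}
scene {'vfov': 55.657271582517104, 'cx': 319.287603395775, 'cy': 196.91161705913592, 'extrinsics': array([[-0.53027933, -0.84765426,  0.01691412,  0.47632146],
       [-0.54847782,  0.32776964, -0.76924583,  0.35557125],
       [ 0.64651057, -0.41719218, -0.63872902,  0.65370023],
       [ 0.        ,  0.        ,  0.        ,  1.        ]])} 0.9959296875
side {'vfov': 43.24940208353139, 'cx': 310.7567353836354, 'cy': 200.50339273330087, 'extrinsics': array([[ 0.96514579, -0.26112797, -0.01748696, -0.49830839],
       [-0.18140369, -0.6193242 , -0.76389151,  0.35771518],
       [ 0.18864334,  0.74043887, -0.64510772,  0.92161663],
       [ 0.        ,  0.        ,  0.        ,  1.        ]])} 0.9958828125
{'vfov': 58.162186568519544, 'cx': 322.8327375677661, 'cy': 201.27666487044644, 'hand_eye': array([[ 7.57977794e-04, -9.52666193e-01, -3.04017350e-01,
         8.46905670e-02],
       [ 9.99999200e-01,  1.03000706e-03, -7.34417670e-04,
        -7.96241418e-05],
       [ 1.01279490e-03, -3.04016550e-01,  9.52666212e-01,
        -1.86381013e-01],
       [ 0.00000000e+00,  0.00000000e+00,  0.00000000e+00,
         1.00000000e+00]])}
```

View pics/scene0.png

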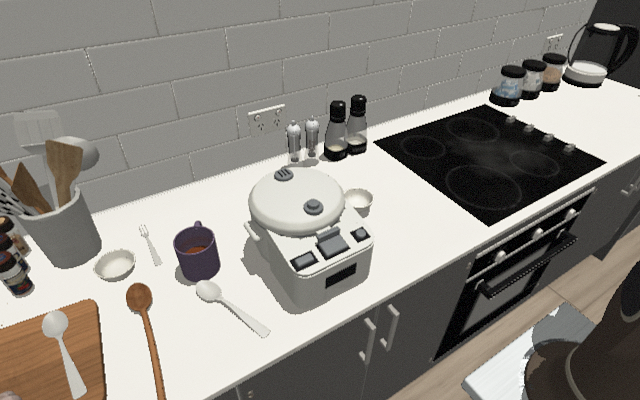

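View pics/side0.png

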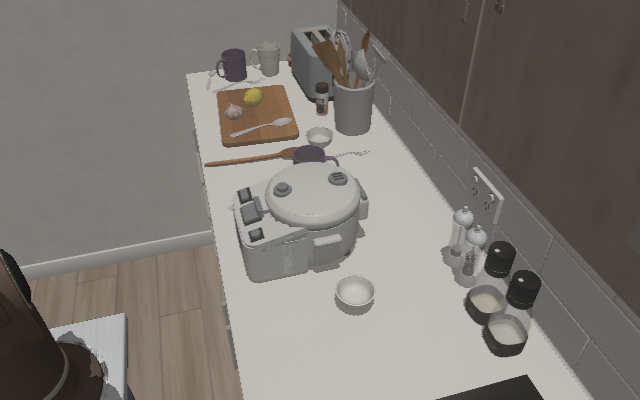

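The scene view shows the cooker with cancel near (304,262), catch (330,243), start (360,234), vent (314,206) and steam cap (283,174). The side view has the same parts at about (245,195), (250,213), (256,234), (283,188) and (338,178). The mug and spoon are on the cooker's left, with the bowl on its right.

```bash
cat > h.py <<'E'
import numpy as np,cv2
from cell import arm
from scipy.spatial.transform import Rotation as R
def cloud(d,par,T_wc):
    f=200/np.tan(np.radians(par["vfov"])/2)
    v,u=np.mgrid[:400,:640]
    P=np.stack([(u-par["cx"])/f*d,(v-par["cy"])/f*d,d],-1)
    return P@T_wc[:3,:3].T+T_wc[:3,3]
def fixed(n,d):
    par=arm.camera_params(n);return cloud(d,par,np.linalg.inv(par["extrinsics"]))
E
python3 - <<'E'
from h import *
seeds={"scene":dict(cancel=(304,262),catch=(330,243),start=(360,234),vent=(314,206),cap=(283,174)),
"side":dict(cancel=(245,195),catch=(250,213),start=(256,234),vent=(283,188),cap=(338,178))}
for n in seeds:
    z=np.load(n+"0.npz");P=fixed(n,z["d"]);g=cv2.cvtColor(z["p"],cv2.COLOR_RGB2GRAY)
    for k,(u,v) in seeds[n].items():
        print(n,k,g[v,u],np.round(np.median(P[v-1:v+2,u-1:u+2].reshape(-1,3),0),4))
    top=(P[...,2]>.14)&(P[...,2]<.2)&(np.abs(P[...,0]-.6)<.35)&(P[...,1]<.3)
    print(np.round(np.percentile(P[top],[1,50,99],axis=0),3))
    (u0,v0,w,h)=(225,155,160,155) if n=="scene" else (215,150,170,160)
    cv2.imwrite(f"pics/{n}_c.png",cv2.resize(z["p"][v0:v0+h,u0:u0+w,::-1],None,fx=3.7,fy=3.7,interpolation=cv2.INTER_CUBIC))
a=cv2.imread("pics/scene_c.png");b=cv2.imread("pics/side_c.png")
E
```

```text
scene cancel 144 [0.4371 0.325  0.1275]
scene catch 139 [0.4506 0.2581 0.1312]
scene start 143 [0.4423 0.1897 0.1285]
scene vent 100 [0.5129 0.2572 0.1832]
scene cap 132 [0.6439 0.2584 0.1804]
[[ 0.462 -1.523  0.141]
 [ 0.598  0.219  0.169]
 [ 0.949  0.298  0.193]]
side cancel 119 [0.4464 0.3062 0.1305]
side catch 120 [0.4467 0.2418 0.1305]
side start 118 [0.4473 0.174  0.1292]
side vent 119 [0.5227 0.2392 0.1844]
side cap 80 [0.6475 0.2438 0.1812]
[[ 0.468 -0.148  0.141]
 [ 0.629  0.178  0.168]
 [ 0.95   0.296  0.186]]
```

View pics/scene_c.png

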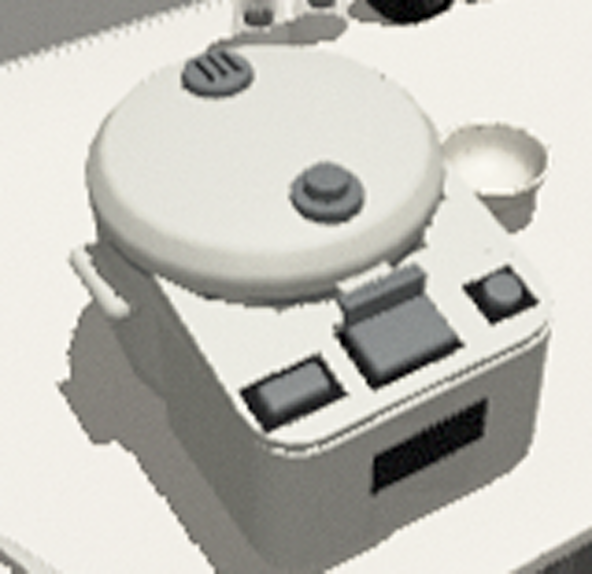

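Emit:
move_arm(
  plan=[
    {"gripper": -1, "tz": -5, "wz": 6.5},
    {"gripper": -1, "tz": -5, "wz": 6.5},
    {"gripper": -1, "tz": -5, "wz": 6.5},
    {"gripper": -1, "tx": 4, "ty": -3},
    {"gripper": -1, "tx": 4, "ty": -3},
    {"gripper": -1, "tx": 4, "ty": -3},
    {"gripper": -1, "tx": 4, "ty": -3},
    {"gripper": -1, "tx": 4, "ty": -3},
    {"gripper": -1, "ty": -5},
    {"gripper": -1, "ty": -5},
    {"gripper": -1, "ty": -5},
    {"gripper": -1, "ty": -5},
    {"gripper": -1, "ty": -5},
    {"gripper": -1, "ty": -5},
    {"gripper": -1, "ty": -5},
    {"gripper": -1, "ty": -5},
    {"gripper": -1, "ty": -5},
    {"gripper": -1, "ty": -5},
    {"gripper": -1, "ty": -5},
    {"gripper": -1, "ty": -5},
  ],
)

```text
validation failed for argument at $.pl...
```

Emit:
move_arm(
  plan=[
    {"gripper": -1, "tx": 0, "ty": 0, "tz": -5, "wx": 0, "wy": 0, "wz": 6.5},
    {"gripper": -1, "tx": 0, "ty": 0, "tz": -5, "wx": 0, "wy": 0, "wz": 6.5},
    {"gripper": -1, "tx": 0, "ty": 0, "tz": -5, "wx": 0, "wy": 0, "wz": 6.5},
    {"gripper": -1, "tx": 4, "ty": -3, "tz": 0, "wx": 0, "wy": 0, "wz": 0},
    {"gripper": -1, "tx": 4, "ty": -3, "tz": 0, "wx": 0, "wy": 0, "wz": 0},
    {"gripper": -1, "tx": 4, "ty": -3, "tz": 0, "wx": 0, "wy": 0, "wz": 0},
    {"gripper": -1, "tx": 4, "ty": -3, "tz": 0, "wx": 0, "wy": 0, "wz": 0},
    {"gripper": -1, "tx": 4, "ty": -3, "tz": 0, "wx": 0, "wy": 0, "wz": 0},
    {"gripper": -1, "tx": 0, "ty": -5, "tz": 0, "wx": 0, "wy": 0, "wz": 0},
    {"gripper": -1, "tx": 0, "ty": -5, "tz": 0, "wx": 0, "wy": 0, "wz": 0},
    {"gripper": -1, "tx": 0, "ty": -5, "tz": 0, "wx": 0, "wy": 0, "wz": 0},
    {"gripper": -1, "tx": 0, "ty": -5, "tz": 0, "wx": 0, "wy": 0, "wz": 0},
    {"gripper": -1, "tx": 0, "ty": -5, "tz": 0, "wx": 0, "wy": 0, "wz": 0},
    {"gripper": -1, "tx": 0, "ty": -5, "tz": 0, "wx": 0, "wy": 0, "wz": 0},
    {"gripper": -1, "tx": 0, "ty": -5, "tz": 0, "wx": 0, "wy": 0, "wz": 0},
    {"gripper": -1, "tx": 0, "ty": -5, "tz": 0, "wx": 0, "wy": 0, "wz": 0},
    {"gripper": -1, "tx": 0, "ty": -5, "tz": 0, "wx": 0, "wy": 0, "wz": 0},
    {"gripper": -1, "tx": 0, "ty": -5, "tz": 0, "wx": 0, "wy": 0, "wz": 0},
    {"gripper": -1, "tx": 0, "ty": -5, "tz": 0, "wx": 0, "wy": 0, "wz": 0},
    {"gripper": -1, "tx": 0, "ty": -5, "tz": 0, "wx": 0, "wy": 0, "wz": 0},
  ],
)

```text
time: 2.1
eef_pos: [0.4074, 0.1641, 0.3475]
eef_rot: [3.141, 0.005, 0.001]
contact_force: [1.9, 0.1, -0.5]
grip_width: 0.006
```

Next, the lean of about 11.5° and the last shift sideways. After that I look with the wrist camera.

Emit:
move_arm(
  plan=[
    {"gripper": -1, "tx": 0, "ty": -4, "tz": 0, "wx": 0, "wy": 5.75, "wz": 0},
    {"gripper": -1, "tx": 0, "ty": -4, "tz": 0, "wx": 0, "wy": 5.75, "wz": 0},
    {"gripper": -1, "tx": 0, "ty": 0, "tz": 0, "wx": 0, "wy": 0, "wz": 0},
    {"gripper": -1, "tx": 0, "ty": 0, "tz": 0, "wx": 0, "wy": 0, "wz": 0},
  ],
)

```text
time: 2.5
eef_pos: [0.4069, 0.2426, 0.3473]
eef_rot: [3.125, 0.01, 0.314]
contact_force: [0.6, -0.7, 0.9]
grip_width: 0.003
```

```bash
cat >> h.py <<'E'
def wrist():
    s=arm.read_state();p,d=arm.camera("wrist");par=arm.camera_params("wrist")
    T=np.eye(4);T[:3,:3]=R.from_rotvec(s["eef_rot"]).as_matrix();T[:3,3]=s["eef_pos"]
    return s,p,d,par,T@par["hand_eye"]
def ray(par,Tc,u,v,z):
    f=200/np.tan(np.radians(par["vfov"])/2)
    r=Tc[:3,:3]@np.array([(u-par["cx"])/f,(v-par["cy"])/f,1]);o=Tc[:3,3]
    return o+r*(z-o[2])/r[2]
E
python3 - <<'E'
from h import *
s,p,d,par,Tc=wrist();print(np.round(s["eef_pos"],4),np.round(s["eef_rot"],4),s["time"])
cv2.imwrite("pics/w1.png",p[...,::-1]);P=cloud(d,par,Tc);np.savez("w1.npz",p=p,d=d,P=P,Tc=Tc)
g=cv2.cvtColor(p,cv2.COLOR_RGB2HSV)
m=((g[...,2]<170)&(g[...,2]>40)&(P[...,2]>.115)&(P[...,2]<.2)).astype(np.uint8)
n,l,st,c=cv2.connectedComponentsWithStats(m)
for i in range(1,n):
    if st[i,4]>80:print(st[i],np.round(c[i],1),np.round(np.median(P[l==i],0),4))
E
```

```text
[0.4069 0.2426 0.3473] [3.1253 0.0097 0.3141] 2.5
[  213     0   201   192 18746] [299.2  75.5] [0.5547 0.2794 0.1659]
[ 292   70   43   45 1473] [313.6  92.4] [0.5208 0.2529 0.1759]
[352 152  45  40 420] [371.6 175.6] [0.4327 0.1867 0.1181]
[365 159  19  19 280] [373.9 167.6] [0.446  0.1844 0.1288]
[241 161  32  16 471] [256.8 168.1] [0.4451 0.3197 0.129 ]
```

View pics/w1.png

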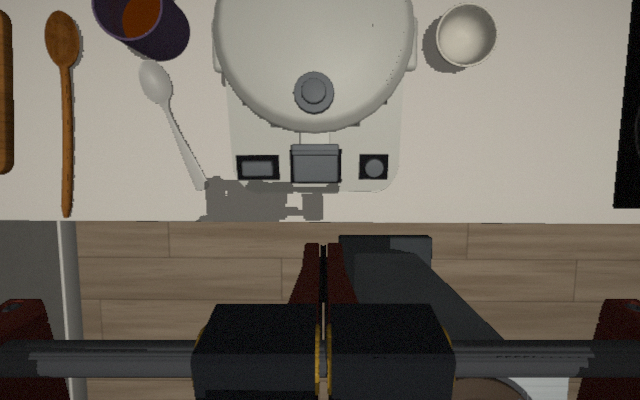

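Wrist view: vent at (314,92), cancel (257,168), catch pad (316,167), start (374,168). Cancel and start come out 135 mm apart, where 136 mm is expected, and both are 129 mm high. The yaw is about 0. The wrist y values lie between the two fixed cameras, so I go with the wrist camera. Next: hover 40 mm above the cancel key and check from near.

Emit:
move_arm(
  plan=[
    {"gripper": -1, "tx": -0.1, "ty": -2, "tz": 3, "wx": 0, "wy": 0, "wz": 0},
    {"gripper": -1, "tx": -0.1, "ty": -2, "tz": 3, "wx": 0, "wy": 0, "wz": 0},
    {"gripper": -1, "tx": -0.1, "ty": -2, "tz": 3, "wx": 0, "wy": 0, "wz": 0},
    {"gripper": -1, "tx": -0.1, "ty": -1.7, "tz": 3, "wx": 0, "wy": 0, "wz": 0},
    {"gripper": -1, "tx": -0.1, "ty": 0, "tz": 3, "wx": 0, "wy": 0, "wz": 0},
    {"gripper": -1, "tx": -0.1, "ty": 0, "tz": 3.1, "wx": 0, "wy": 0, "wz": 0},
    {"gripper": -1, "tx": 0, "ty": 0, "tz": 0, "wx": 0, "wy": 0, "wz": 0},
    {"gripper": -1, "tx": 0, "ty": 0, "tz": 0, "wx": 0, "wy": 0, "wz": 0},
  ],
)

```text
time: 3.35
eef_pos: [0.4383, 0.3182, 0.1687]
eef_rot: [3.125, 0.002, 0.312]
contact_force: [-0.0, -1.2, 0.0]
grip_width: 0.009
```

Run:
```python
from h import *
s,p,d,par,Tc=wrist();print(np.round(s["eef_pos"],4),np.round(s["contact_force"],2),s["time"])
cv2.imwrite("pics/w2.png",p[...,::-1]);P=cloud(d,par,Tc)
hsv=cv2.cvtColor(p,cv2.COLOR_RGB2HSV);ok=(P[...,2]>.115)&(P[...,2]<.2)&(P[...,0]<.56)
for lo,hi,nm in((40,170,"grey"),):
    m=((hsv[...,2]<hi)&(hsv[...,2]>lo)&ok).astype(np.uint8)
    n,l,st,c=cv2.connectedComponentsWithStats(m)
    for i in range(1,n):
        if st[i,4]>150:print(st[i],np.round(c[i],1),np.round(np.median(P[l==i],0),4),np.round(np.percentile(P[l==i],[3,97],axis=0),3).tolist())
```

```text
[0.4383 0.3182 0.1687] [-0.02 -1.16  0.04] 3.35
[  260    14   352   242 42954] [455.4 126.6] [0.5074 0.2363 0.1596] [[0.426, 0.161, 0.117], [0.558, 0.342, 0.185]]
[ 295  206   53   27 1287] [321.3 218.9] [0.4459 0.3192 0.1291] [[0.437, 0.304, 0.126], [0.454, 0.336, 0.131]]
```

View pics/w2.png

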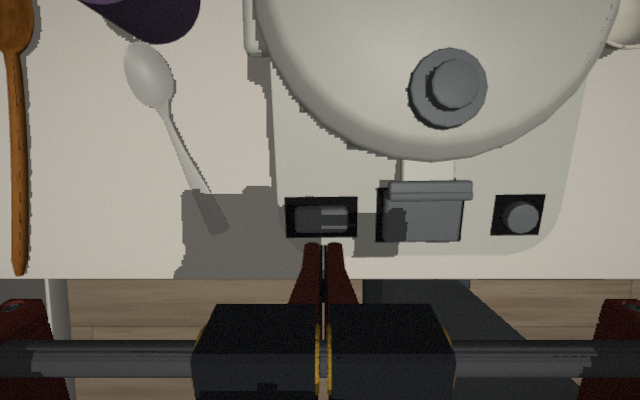

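The closed tips (324,245) line up with the cancel key (321,219), which I measure at (0.446, 0.319, 0.129). I lower straight along the tool axis.

Emit:
move_arm(
  plan=[
    {"gripper": -1, "tx": 0, "ty": 0, "tz": 2, "wx": 0, "wy": 0, "wz": 0},
    {"gripper": -1, "tx": 0, "ty": 0, "tz": 1.4, "wx": 0, "wy": 0, "wz": 0},
    {"gripper": -1, "tx": 0, "ty": 0, "tz": 0.3, "wx": 0, "wy": 0, "wz": 0},
    {"gripper": -1, "tx": 0, "ty": 0, "tz": 0.3, "wx": 0, "wy": 0, "wz": 0},
    {"gripper": -1, "tx": 0, "ty": 0, "tz": 0.2, "wx": 0, "wy": 0, "wz": 0},
    {"gripper": -1, "tx": 0, "ty": 0, "tz": 0, "wx": 0, "wy": 0, "wz": 0},
  ],
)

```text
time: 4.0
eef_pos: [0.4462, 0.3196, 0.1281]
eef_rot: [-3.125, -0.006, -0.315]
contact_force: [-0.5, 0.2, 0.5]
grip_width: 0.007
```

Emit:
move_arm(
  plan=[
    {"gripper": -1, "tx": 0, "ty": 0, "tz": 0.2, "wx": 0, "wy": 0, "wz": 0},
    {"gripper": -1, "tx": 0, "ty": 0, "tz": 0, "wx": 0, "wy": 0, "wz": 0},
  ],
)

```text
time: 4.2
eef_pos: [0.4465, 0.3194, 0.1258]
eef_rot: [-3.125, -0.005, -0.315]
contact_force: [-0.4, -0.6, 0.0]
grip_width: 0.005
```

Emit:
move_arm(
  plan=[
    {"gripper": -1, "tx": 0, "ty": 0, "tz": 0.15, "wx": 0, "wy": 0, "wz": 0},
    {"gripper": -1, "tx": 0, "ty": 0, "tz": 0, "wx": 0, "wy": 0, "wz": 0},
  ],
)

```text
time: 4.4
eef_pos: [0.4468, 0.3193, 0.1242]
eef_rot: [-3.126, -0.005, -0.315]
contact_force: [0.5, 0.1, 0.4]
grip_width: 0.0
```

Emit:
move_arm(
  plan=[
    {"gripper": -1, "tx": 0, "ty": 0, "tz": 0.15, "wx": 0, "wy": 0, "wz": 0},
    {"gripper": -1, "tx": 0, "ty": 0, "tz": 0, "wx": 0, "wy": 0, "wz": 0},
  ],
)

```text
time: 4.6
eef_pos: [0.447, 0.3193, 0.1226]
eef_rot: [-3.126, -0.005, -0.314]
contact_force: [-0.5, 0.7, 0.8]
grip_width: 0.007
```

Emit:
move_arm(
  plan=[
    {"gripper": -1, "tx": 0, "ty": 0, "tz": 0.15, "wx": 0, "wy": 0, "wz": 0},
    {"gripper": -1, "tx": 0, "ty": 0, "tz": 0, "wx": 0, "wy": 0, "wz": 0},
  ],
)

```text
time: 4.8
eef_pos: [0.4473, 0.3193, 0.1211]
eef_rot: [-3.126, -0.005, -0.314]
contact_force: [-0.2, 0.7, 0.1]
grip_width: 0.006
```

Run:
```python
from h import *
p,d=arm.camera("side");q,e=arm.camera("scene")
a=cv2.resize(p[150:270,190:350,::-1],(800,600))[:, :]
b=q[190:310,240:400,::-1]
cv2.imwrite("pics/t1.png",np.hstack([cv2.resize(p[150:270,190:320,::-1],(400,370),interpolation=3),cv2.resize(b,(400,300),interpolation=3)[:370] if 0 else cv2.copyMakeBorder(cv2.resize(b,(400,300),interpolation=3),0,70,0,0,0)]))
```

```text
(no output)
```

View pics/t1.png

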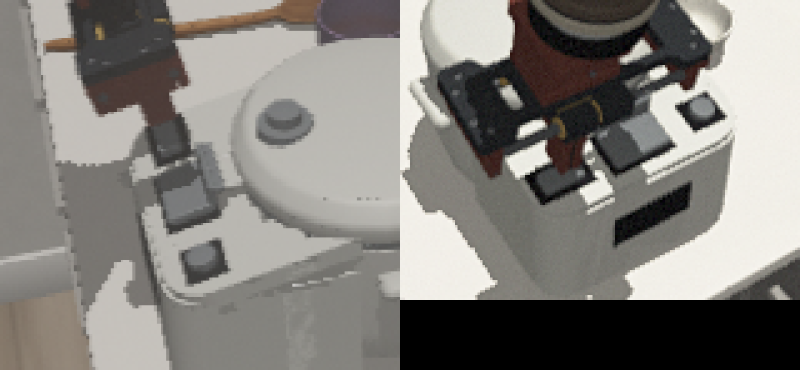

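The tip looks to be on, or just above, the cancel key in both views. The fixed cameras' depth may be biased, so I triangulate with rays only.

Run:
```python
from h import *
def rayo(n,u,v):
    par=arm.camera_params(n);T=np.linalg.inv(par["extrinsics"]);f=200/np.tan(np.radians(par["vfov"])/2)
    r=T[:3,:3]@np.array([(u-par["cx"])/f,(v-par["cy"])/f,1]);return T[:3,3],r/np.linalg.norm(r)
S={"scene":dict(cancel=(304,262),start=(360,234),vent=(313,205),cap=(283,174)),"side":dict(cancel=(245,195),start=(256,234),vent=(283,187),cap=(338,178))}
def blob(n,u,v):   # grey blob centroid about seed: 
    g=cv2.cvtColor(np.load(n+"0.npz")["p"],cv2.COLOR_RGB2GRAY)
    m=g.copy();mask=np.zeros((402,642),np.uint8)
    cv2.floodFill(m,mask,(u,v),255,18,18,cv2.FLOODFILL_FIXED_RANGE|4)
    M=cv2.moments(mask[1:-1,1:-1],True);return M["m10"]/M["m00"],M["m01"]/M["m00"],M["m00"]
for k in S["scene"]:
    A=np.zeros((3,3));b=np.zeros(3);O=[]
    for n in S:
        u,v,a=blob(n,*S[n][k]);print(k,n,round(u,1),round(v,1),a,end=" | ")
        if a>250:u,v=S[n][k]
        o,r=rayo(n,u,v);M=np.eye(3)-np.outer(r,r);A+=M;b+=M@o;O.append((o,r))
    x=np.linalg.solve(A,b);print(np.round(x,4),"resid",[round(np.linalg.norm(np.cross(x-o,r)),4) for o,r in O])
for n in S:
    P=fixed(n,np.load(n+"0.npz")["d"])
    print(n,"worktop z",P[300,210] if n=="scene" else P[350,300])
z=np.load("w1.npz")["P"];print("wrist worktop",z[120,520],z[120,120])
```

```text
cancel scene 304.1 259.1 105.0 | cancel side 243.5 193.1 65.0 | [0.4451 0.3202 0.1257] resid [np.float64(0.0003), np.float64(0.0003)]
start scene 360.7 232.3 47.0 | start side 254.8 232.1 51.0 | [0.4466 0.1837 0.1266] resid [np.float64(0.0001), np.float64(0.0001)]
vent scene 312.9 202.1 61.0 | vent side 281.9 188.3 143.0 | [0.5246 0.2505 0.1782] resid [np.float64(0.003), np.float64(0.003)]
cap scene 296.4 167.2 259.0 | cap side 338.9 178.2 17.0 | [0.653  0.254  0.1724] resid [np.float64(0.0001), np.float64(0.0001)]
scene worktop z [ 0.5470195   0.49289131 -0.00175297]
side worktop z [ 0.48485912 -0.03551319 -0.00113978]
wrist worktop [ 0.5171005  -0.05179707 -0.00243271] [ 0.51283354  0.54701167 -0.00094488]
```

Ray triangulation gives the cancel top at (0.445, 0.320, 0.126). The xy is confirmed, and only the height is uncertain by a few mm. I keep lowering gently.

Emit:
move_arm(
  plan=[
    {"gripper": -1, "tx": 0, "ty": 0, "tz": 0.15, "wx": 0, "wy": 0, "wz": 0},
    {"gripper": -1, "tx": 0, "ty": 0, "tz": 0, "wx": 0, "wy": 0, "wz": 0},
    {"gripper": -1, "tx": 0, "ty": 0, "tz": 0, "wx": 0, "wy": 0, "wz": 0},
  ],
)

```text
time: 5.2
eef_pos: [0.4477, 0.3194, 0.1198]
eef_rot: [-3.126, -0.005, -0.315]
contact_force: [-0.3, -0.2, 0.2]
grip_width: 0.005
```

Emit:
move_arm(
  plan=[
    {"gripper": -1, "tx": 0, "ty": 0, "tz": 0.15, "wx": 0, "wy": 0, "wz": 0},
    {"gripper": -1, "tx": 0, "ty": 0, "tz": 0, "wx": 0, "wy": 0, "wz": 0},
    {"gripper": -1, "tx": 0, "ty": 0, "tz": 0, "wx": 0, "wy": 0, "wz": 0},
  ],
)

```text
time: 5.5
eef_pos: [0.448, 0.3194, 0.1183]
eef_rot: [-3.126, -0.005, -0.315]
contact_force: [-0.1, -0.1, 0.6]
grip_width: 0.004
```

Emit:
move_arm(
  plan=[
    {"gripper": -1, "tx": 0, "ty": 0, "tz": 0.15, "wx": 0, "wy": 0, "wz": 0},
    {"gripper": -1, "tx": 0, "ty": 0, "tz": 0, "wx": 0, "wy": 0, "wz": 0},
    {"gripper": -1, "tx": 0, "ty": 0, "tz": 0, "wx": 0, "wy": 0, "wz": 0},
  ],
)

```text
time: 5.8
eef_pos: [0.4483, 0.3194, 0.1169]
eef_rot: [-3.125, -0.005, -0.315]
contact_force: [-0.5, 0.5, 0.8]
grip_width: 0.007
```

Run:
```python
from h import *
s,p,d,par,Tc=wrist();print(np.round(s["contact_force"],2),np.round(s["moment"],2))
q,e=arm.camera("side");r,_=arm.camera("scene")
k=lambda a:cv2.resize(a[...,::-1],(400,300),interpolation=cv2.INTER_CUBIC)
cv2.imwrite("pics/t2.png",np.vstack([np.hstack([k(q[160:220,210:290]),k(r[230:290,265:345])]),np.hstack([k(p[160:310,220:420]),k(r[190:310,240:400])])]))
def proj(n,X):
    par=arm.camera_params(n);c=par["extrinsics"][:3]@np.append(X,1);f=200/np.tan(np.radians(par["vfov"])/2);return f*c[:2]/c[2]+[par["cx"],par["cy"]]
for n in("side","scene"):print(n,proj(n,s["eef_pos"]))
```

```text
[-0.45  0.49  0.83] [-0.02  0.21 -0.06]
side [245.4393148 195.8769952]
scene [303.76067758 261.02994018]
```

View pics/t2.png

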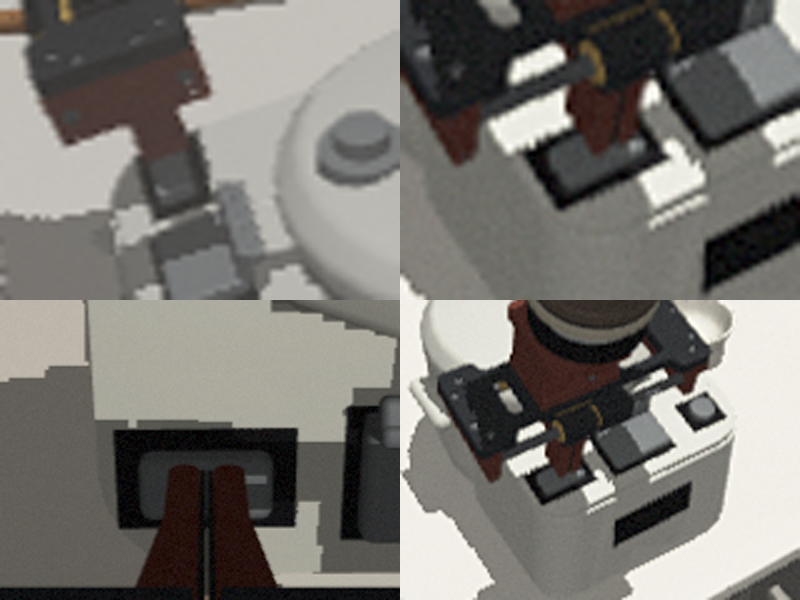

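Both views show the tip over the key and roughly at its height, but there is no reaction force yet. I continue in small steps.

Emit:
move_arm(
  plan=[
    {"gripper": -1, "tx": 0, "ty": 0, "tz": 0.15, "wx": 0, "wy": 0, "wz": 0},
    {"gripper": -1, "tx": 0, "ty": 0, "tz": 0, "wx": 0, "wy": 0, "wz": 0},
    {"gripper": -1, "tx": 0, "ty": 0, "tz": 0, "wx": 0, "wy": 0, "wz": 0},
  ],
)

```text
time: 6.25
eef_pos: [0.4485, 0.3194, 0.1154]
eef_rot: [-3.126, -0.005, -0.315]
contact_force: [-1.6, -0.3, 0.0]
grip_width: 0.008
```

Emit:
move_arm(
  plan=[
    {"gripper": -1, "tx": 0, "ty": 0, "tz": 0.15, "wx": 0, "wy": 0, "wz": 0},
    {"gripper": -1, "tx": 0, "ty": 0, "tz": 0, "wx": 0, "wy": 0, "wz": 0},
    {"gripper": -1, "tx": 0, "ty": 0, "tz": 0, "wx": 0, "wy": 0, "wz": 0},
  ],
)

```text
time: 6.55
eef_pos: [0.4489, 0.3194, 0.114]
eef_rot: [-3.126, -0.005, -0.315]
contact_force: [-0.3, 0.1, 0.3]
grip_width: 0.005
```

Run:
```python
from h import *
s,p,d,par,Tc=wrist();P=cloud(d,par,Tc);g=cv2.cvtColor(p,cv2.COLOR_RGB2GRAY)
np.savez("w3.npz",p=p,d=d,P=P)
for v in (215,222,228,234,240,246,252):
    print(v,[(u,int(g[v,u]),*(np.round(P[v,u]*1000).astype(int).tolist())) for u in (270,283,295,315,332,345,352,362,375)])
```

```text
215 [(270, 166, 467, 348, 125), (283, 169, 466, 341, 125), (295, 168, 467, 335, 125), (315, 168, 467, 324, 125), (332, 166, 467, 315, 125), (345, 170, 467, 308, 125), (352, 168, 467, 304, 125), (362, 169, 467, 299, 125), (375, 166, 467, 292, 125)]
222 [(270, 88, 463, 348, 124), (283, 86, 463, 341, 125), (295, 89, 463, 335, 124), (315, 86, 463, 324, 124), (332, 155, 463, 315, 124), (345, 167, 463, 308, 124), (352, 169, 463, 304, 126), (362, 168, 463, 299, 124), (375, 166, 463, 292, 124)]
228 [(270, 85, 459, 348, 123), (283, 14, 460, 341, 125), (295, 10, 460, 335, 125), (315, 2, 460, 324, 124), (332, 3, 460, 315, 126), (345, 12, 460, 308, 125), (352, 24, 460, 304, 125), (362, 24, 460, 299, 124), (375, 167, 460, 292, 124)]
234 [(270, 88, 456, 348, 123), (283, 10, 456, 341, 124), (295, 5, 456, 335, 123), (315, 12, 456, 324, 125), (332, 8, 456, 315, 123), (345, 13, 456, 308, 123), (352, 12, 456, 304, 123), (362, 8, 456, 299, 124), (375, 84, 456, 292, 122)]
240 [(270, 86, 453, 348, 123), (283, 9, 453, 341, 123), (295, 40, 454, 334, 127), (315, 35, 454, 324, 127), (332, 38, 454, 315, 126), (345, 42, 454, 308, 126), (352, 37, 454, 304, 127), (362, 15, 453, 299, 124), (375, 88, 453, 292, 123)]
246 [(270, 84, 449, 349, 120), (283, 7, 449, 341, 123), (295, 48, 451, 334, 129), (315, 20, 455, 324, 145), (332, 20, 454, 315, 144), (345, 46, 451, 308, 130), (352, 48, 451, 305, 131), (362, 8, 449, 299, 122), (375, 87, 449, 291, 121)]
252 [(270, 82, 445, 349, 121), (283, 3, 446, 341, 122), (295, 51, 448, 334, 131), (315, 24, 453, 323, 151), (332, 25, 453, 316, 150), (345, 44, 448, 308, 129), (352, 53, 448, 305, 129), (362, 1, 446, 298, 121), (375, 85, 446, 291, 122)]
```

Run:
```python
from h import *
s=arm.read_state();T=R.from_rotvec(s["eef_rot"]).as_matrix()
def rep(n,p,P,pr=False):
    L=(P-s["eef_pos"])@T   # tool coordinates
    h=cv2.cvtColor(p,cv2.COLOR_RGB2HSV);red=(h[...,1]>110)&((h[...,0]<12)|(h[...,0]>168))
    near=(abs(L[...,0])<.03)&(abs(L[...,1])<.03)&(L[...,2]>-.08)&(L[...,2]<.03)
    X=L[red&near];print(n,len(X),"max tool z",np.round(np.sort(X[:,2])[-8:],4) if len(X) else"", np.round(np.percentile(X,[2,98],axis=0),3).tolist())
    i=np.argwhere(red&near);print(i.min(0),i.max(0))
for n in("side","scene"):
    p,d=arm.camera(n);P=fixed(n,d);rep(n,p,P);np.savez(n+"3.npz",p=p,d=d)
z=np.load("w3.npz");rep("wrist",z["p"],z["P"])
p=np.load("side3.npz")["p"]
cv2.imwrite("pics/t3.png",cv2.resize(p[165:225,210:290,::-1],(800,600),interpolation=cv2.INTER_NEAREST))
```

```text
Traceback (most recent call last):
IndexError: index -1 is out of bounds for axis 0 with size 0
```

Run:
```python
from h import *
s=arm.read_state();T=R.from_rotvec(s["eef_rot"]).as_matrix()
out=[]
for n in("side","scene"):
    p,d=arm.camera(n);P=fixed(n,d);np.savez(n+"3.npz",p=p,d=d)
    par=arm.camera_params(n);f=200/np.tan(np.radians(par["vfov"])/2)
    for k in(0,-.02,-.03,-.04,-.06):
        c=par["extrinsics"][:3]@np.append(s["eef_pos"]+T@[0,0,k],1);u,v=(f*c[:2]/c[2]+[par["cx"],par["cy"]]).round().astype(int)
        L=(P[v,u]-s["eef_pos"])@T
        print(n,k,u,v,"rgb",p[v,u],"seen at tool",np.round(L*1000))
    out.append(cv2.resize(p[165:225,210:263,::-1] if n=="side" else p[225:285,278:331,::-1],(400,453),interpolation=0))
cv2.imwrite("pics/t3.png",np.hstack(out))
```

```text
side 0 246 197 rgb [88 88 88] seen at tool [  2.  20. -15.]
side -0.02 243 191 rgb [79 63 59] seen at tool [ -0.  11. -28.]
side -0.03 242 187 rgb [75 60 56] seen at tool [  1.   9. -38.]
side -0.04 241 184 rgb [77 61 57] seen at tool [  2.  11. -48.]
side -0.06 238 178 rgb [77 60 56] seen at tool [   6.   83. -122.]
scene 0 304 262 rgb [74 69 68] seen at tool [ -9.  -6. -17.]
scene -0.02 305 256 rgb [53 27 24] seen at tool [-11.  -8. -44.]
scene -0.03 305 254 rgb [62 35 33] seen at tool [-12.  -9. -52.]
scene -0.04 306 251 rgb [59 34 30] seen at tool [-11.  -7. -60.]
scene -0.06 307 245 rgb [27 28 33] seen at tool [ -32.  -25. -121.]
```

View pics/t3.png

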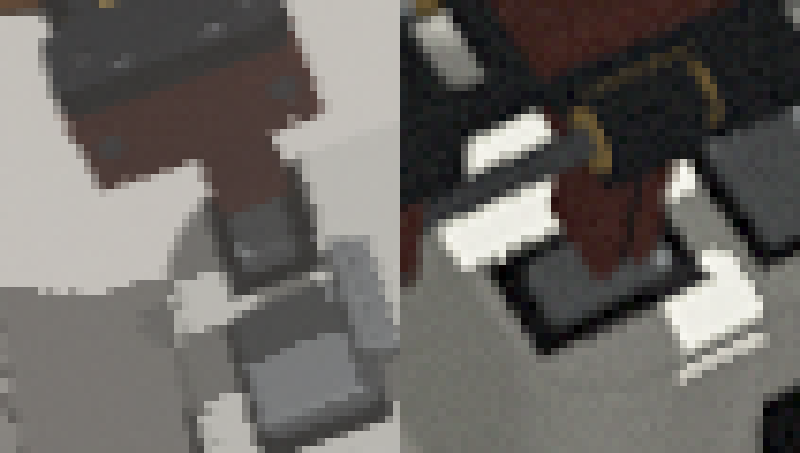

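Picture 7: the finger end shows at side (242,192) and scene (305,260), just above a cancel key that is still unpressed. So the real finger end is 15–20 mm short of the reported TCP when closed, which explains the missing force. I continue by touch.

Emit:
move_arm(
  plan=[
    {"gripper": -1, "tx": 0, "ty": 0, "tz": 0.15, "wx": 0, "wy": 0, "wz": 0},
    {"gripper": -1, "tx": 0, "ty": 0, "tz": 0.1, "wx": 0, "wy": 0, "wz": 0},
    {"gripper": -1, "tx": 0, "ty": 0, "tz": 0, "wx": 0, "wy": 0, "wz": 0},
  ],
)

```text
time: 7.05
eef_pos: [0.4493, 0.3193, 0.1114]
eef_rot: [-3.126, -0.005, -0.314]
contact_force: [0.5, -0.2, 0.1]
grip_width: 0.005
```

Emit:
move_arm(
  plan=[
    {"gripper": -1, "tx": 0, "ty": 0, "tz": 0.2, "wx": 0, "wy": 0, "wz": 0},
    {"gripper": -1, "tx": 0, "ty": 0, "tz": 0, "wx": 0, "wy": 0, "wz": 0},
  ],
)

```text
time: 7.25
eef_pos: [0.4497, 0.3193, 0.1093]
eef_rot: [-3.126, -0.005, -0.314]
contact_force: [-0.1, 0.4, 0.3]
grip_width: 0.005
```

Emit:
move_arm(
  plan=[
    {"gripper": -1, "tx": 0, "ty": 0, "tz": 0.2, "wx": 0, "wy": 0, "wz": 0},
    {"gripper": -1, "tx": 0, "ty": 0, "tz": 0, "wx": 0, "wy": 0, "wz": 0},
  ],
)

```text
time: 7.45
eef_pos: [0.4501, 0.3193, 0.1074]
eef_rot: [-3.126, -0.005, -0.314]
contact_force: [0.2, 0.0, -0.8]
grip_width: 0.006
```

Emit:
move_arm(
  plan=[
    {"gripper": -1, "tx": 0, "ty": 0, "tz": 0.15, "wx": 0, "wy": 0, "wz": 0},
    {"gripper": -1, "tx": 0, "ty": 0, "tz": 0, "wx": 0, "wy": 0, "wz": 0},
  ],
)

```text
time: 7.65
eef_pos: [0.4505, 0.3195, 0.1062]
eef_rot: [-3.125, -0.006, -0.315]
contact_force: [-1.3, -0.3, 1.3]
grip_width: 0.004
```

Emit:
move_arm(
  plan=[
    {"gripper": -1, "tx": 0, "ty": 0, "tz": 0.15, "wx": 0, "wy": 0, "wz": 0},
    {"gripper": -1, "tx": 0, "ty": 0, "tz": 0, "wx": 0, "wy": 0, "wz": 0},
  ],
)

```text
time: 7.85
eef_pos: [0.4508, 0.3195, 0.1047]
eef_rot: [-3.125, -0.006, -0.315]
contact_force: [-0.4, -0.9, 2.2]
grip_width: 0.007
```

Emit:
move_arm(
  plan=[
    {"gripper": -1, "tx": 0, "ty": 0, "tz": 0.15, "wx": 0, "wy": 0, "wz": 0},
    {"gripper": -1, "tx": 0, "ty": 0, "tz": 0, "wx": 0, "wy": 0, "wz": 0},
  ],
)

```text
time: 8.05
eef_pos: [0.4511, 0.3195, 0.1032]
eef_rot: [-3.125, -0.006, -0.315]
contact_force: [-1.3, -0.9, 3.3]
grip_width: 0.004
```

Contact started near a reported z of 0.107, about 20 mm later than the TCP reading implies. I continue until it bottoms out.

Emit:
move_arm(
  plan=[
    {"gripper": -1, "tx": 0, "ty": 0, "tz": 0.15, "wx": 0, "wy": 0, "wz": 0},
    {"gripper": -1, "tx": 0, "ty": 0, "tz": 0, "wx": 0, "wy": 0, "wz": 0},
  ],
)

```text
time: 8.25
eef_pos: [0.4513, 0.3195, 0.1021]
eef_rot: [-3.126, -0.006, -0.315]
contact_force: [-2.0, -2.0, 8.0]
grip_width: 0.006
```

Emit:
move_arm(
  plan=[
    {"gripper": -1, "tx": 0, "ty": 0, "tz": 0.1, "wx": 0, "wy": 0, "wz": 0},
    {"gripper": -1, "tx": 0, "ty": 0, "tz": 0, "wx": 0, "wy": 0, "wz": 0},
  ],
)

```text
time: 8.45
eef_pos: [0.4515, 0.3195, 0.102]
eef_rot: [3.125, 0.006, 0.317]
contact_force: [-6.7, -4.1, 16.9]
grip_width: 0.007
```

The key bottomed out at 17 N, so cancel is pressed. I retreat and go to hover over the steam button with half the lean.

Emit:
move_arm(
  plan=[
    {"gripper": -1, "tx": 0, "ty": 0, "tz": -2, "wx": 0, "wy": 0, "wz": 0},
    {"gripper": -1, "tx": 0, "ty": 0, "tz": -4, "wx": 0, "wy": 0, "wz": 0},
    {"gripper": -1, "tx": 0, "ty": 0, "tz": -4, "wx": 0, "wy": 0, "wz": 0},
    {"gripper": -1, "tx": 0, "ty": 0, "tz": 0, "wx": 0, "wy": -5.7, "wz": 0},
    {"gripper": -1, "tx": 3, "ty": 3, "tz": 0, "wx": 0, "wy": 0, "wz": 0},
    {"gripper": -1, "tx": 3, "ty": 3, "tz": 0, "wx": 0, "wy": 0, "wz": 0},
    {"gripper": -1, "tx": 2.7, "ty": 0.8, "tz": 0, "wx": 0, "wy": 0, "wz": 0},
    {"gripper": -1, "tx": 0, "ty": 0, "tz": 0, "wx": 0, "wy": 0, "wz": 0},
    {"gripper": -1, "tx": 0, "ty": 0, "tz": 0, "wx": 0, "wy": 0, "wz": 0},
  ],
)

```text
time: 9.35
eef_pos: [0.5183, 0.2514, 0.2069]
eef_rot: [-3.137, -0.004, -0.157]
contact_force: [-0.0, -0.2, -0.1]
grip_width: 0.007
```

Run:
```python
from h import *
s,p,d,par,Tc=wrist();P=cloud(d,par,Tc);print(np.round(s["eef_pos"],4),np.round(s["eef_rot"],4),np.round(s["contact_force"],1))
np.savez("w4.npz",p=p,d=d,P=P,Tc=Tc);cv2.imwrite("pics/w4.png",p[...,::-1])
h=cv2.cvtColor(p,cv2.COLOR_RGB2HSV)
m=((h[...,2]<170)&(P[...,2]>.168)&(P[...,2]<.20)&(P[...,0]>.48)&(P[...,0]<.57)&(abs(P[...,1]-.25)<.05))
for z0 in(.168,.178,.18,.182):
    X=P[m&(P[...,2]>z0)];print(z0,len(X),np.round(np.percentile(X,[2,50,98],axis=0),4).tolist() if len(X) else "")
```

```text
[0.5183 0.2514 0.2069] [-3.1374 -0.0038 -0.157 ] [-0.  -0.2 -0.1]
0.168 12746 [[0.5124, 0.2029, 0.1683], [0.5438, 0.2513, 0.1723], [0.569, 0.2975, 0.1856]]
0.178 1217 [[0.5125, 0.2424, 0.1798], [0.5241, 0.253, 0.1851], [0.5346, 0.2642, 0.1865]]
0.18 1191 [[0.5125, 0.2424, 0.1816], [0.5238, 0.253, 0.1851], [0.5343, 0.2642, 0.1865]]
0.182 1161 [[0.5125, 0.2424, 0.1831], [0.5236, 0.253, 0.1851], [0.5341, 0.2642, 0.1865]]
```

View pics/w4.png

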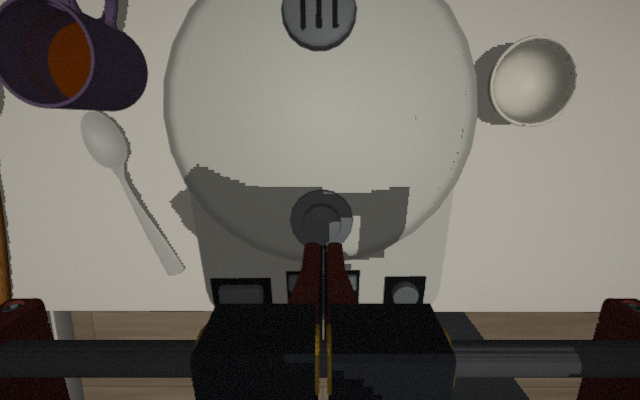

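The button top measures (0.523, 0.253, 0.185), 42 mm below the tip. I correct sideways by 2–3 mm and lower.

Emit:
move_arm(
  plan=[
    {"gripper": -1, "tx": 0.3, "ty": -0.2, "tz": 1.5, "wx": 0, "wy": 0, "wz": 0},
    {"gripper": -1, "tx": 0, "ty": 0, "tz": 1.5, "wx": 0, "wy": 0, "wz": 0},
    {"gripper": -1, "tx": 0, "ty": 0, "tz": 0.6, "wx": 0, "wy": 0, "wz": 0},
    {"gripper": -1, "tx": 0, "ty": 0, "tz": 0.3, "wx": 0, "wy": 0, "wz": 0},
    {"gripper": -1, "tx": 0, "ty": 0, "tz": 0.2, "wx": 0, "wy": 0, "wz": 0},
    {"gripper": -1, "tx": 0, "ty": 0, "tz": 0, "wx": 0, "wy": 0, "wz": 0},
  ],
)

```text
time: 10.0
eef_pos: [0.5255, 0.2538, 0.167]
eef_rot: [-3.137, -0.006, -0.159]
contact_force: [-0.7, -0.7, 0.1]
grip_width: 0.005
```

Emit:
move_arm(
  plan=[
    {"gripper": -1, "tx": 0, "ty": 0, "tz": 0.2, "wx": 0, "wy": 0, "wz": 0},
    {"gripper": -1, "tx": 0, "ty": 0, "tz": 0, "wx": 0, "wy": 0, "wz": 0},
  ],
)

```text
time: 10.2
eef_pos: [0.5259, 0.2536, 0.1652]
eef_rot: [-3.137, -0.005, -0.16]
contact_force: [0.5, 0.2, -0.0]
grip_width: 0.007
```

Emit:
move_arm(
  plan=[
    {"gripper": -1, "tx": 0, "ty": 0, "tz": 0.2, "wx": 0, "wy": 0, "wz": 0},
    {"gripper": -1, "tx": 0, "ty": 0, "tz": 0, "wx": 0, "wy": 0, "wz": 0},
  ],
)

```text
time: 10.4
eef_pos: [0.526, 0.2536, 0.163]
eef_rot: [-3.137, -0.005, -0.159]
contact_force: [-0.4, -0.4, -0.2]
grip_width: 0.008
```

Emit:
move_arm(
  plan=[
    {"gripper": -1, "tx": 0, "ty": 0, "tz": 0.2, "wx": 0, "wy": 0, "wz": 0},
    {"gripper": -1, "tx": 0, "ty": 0, "tz": 0, "wx": 0, "wy": 0, "wz": 0},
  ],
)

```text
time: 10.6
eef_pos: [0.5262, 0.2538, 0.1611]
eef_rot: [-3.137, -0.005, -0.159]
contact_force: [-0.7, 0.2, 0.7]
grip_width: 0.001
```

Emit:
move_arm(
  plan=[
    {"gripper": -1, "tx": 0, "ty": 0, "tz": 0.2, "wx": 0, "wy": 0, "wz": 0},
    {"gripper": -1, "tx": 0, "ty": 0, "tz": 0, "wx": 0, "wy": 0, "wz": 0},
  ],
)

```text
time: 10.8
eef_pos: [0.5263, 0.2537, 0.159]
eef_rot: [-3.137, -0.006, -0.159]
contact_force: [-0.0, -0.3, 1.5]
grip_width: 0.005
```

Emit:
move_arm(
  plan=[
    {"gripper": -1, "tx": 0, "ty": 0, "tz": 0.2, "wx": 0, "wy": 0, "wz": 0},
    {"gripper": -1, "tx": 0, "ty": 0, "tz": 0, "wx": 0, "wy": 0, "wz": 0},
  ],
)

```text
time: 11.0
eef_pos: [0.5263, 0.2537, 0.1568]
eef_rot: [-3.137, -0.006, -0.158]
contact_force: [-1.2, 0.2, 1.3]
grip_width: 0.009
```

Emit:
move_arm(
  plan=[
    {"gripper": -1, "tx": 0, "ty": 0, "tz": 0.15, "wx": 0, "wy": 0, "wz": 0},
    {"gripper": -1, "tx": 0, "ty": 0, "tz": 0, "wx": 0, "wy": 0, "wz": 0},
  ],
)

```text
time: 11.2
eef_pos: [0.5264, 0.2538, 0.1555]
eef_rot: [-3.138, -0.006, -0.158]
contact_force: [-2.4, -1.0, 4.6]
grip_width: 0.005
```

Emit:
move_arm(
  plan=[
    {"gripper": -1, "tx": 0, "ty": 0, "tz": 0.15, "wx": 0, "wy": 0, "wz": 0},
    {"gripper": -1, "tx": 0, "ty": 0, "tz": 0, "wx": 0, "wy": 0, "wz": 0},
  ],
)

```text
time: 11.4
eef_pos: [0.5265, 0.2538, 0.154]
eef_rot: [-3.137, -0.006, -0.158]
contact_force: [-3.3, -0.0, 3.4]
grip_width: 0.006
```

Emit:
move_arm(
  plan=[
    {"gripper": -1, "tx": 0, "ty": 0, "tz": 0.1, "wx": 0, "wy": 0, "wz": 0},
    {"gripper": -1, "tx": 0, "ty": 0, "tz": 0, "wx": 0, "wy": 0, "wz": 0},
  ],
)

```text
time: 11.6
eef_pos: [0.5268, 0.2538, 0.1532]
eef_rot: [-3.137, -0.006, -0.159]
contact_force: [-3.5, 0.2, 5.4]
grip_width: 0.001
```

Emit:
move_arm(
  plan=[
    {"gripper": -1, "tx": 0, "ty": 0, "tz": 0.1, "wx": 0, "wy": 0, "wz": 0},
    {"gripper": -1, "tx": 0, "ty": 0, "tz": 0, "wx": 0, "wy": 0, "wz": 0},
  ],
)

```text
time: 11.8
eef_pos: [0.5268, 0.2539, 0.1527]
eef_rot: [3.138, 0.006, 0.159]
contact_force: [-6.8, -1.4, 10.6]
grip_width: 0.005
```

Emit:
move_arm(
  plan=[
    {"gripper": -1, "tx": 0, "ty": 0, "tz": 0.1, "wx": 0, "wy": 0, "wz": 0},
    {"gripper": -1, "tx": 0, "ty": 0, "tz": 0, "wx": 0, "wy": 0, "wz": 0},
  ],
)

```text
time: 12.0
eef_pos: [0.5267, 0.2539, 0.1522]
eef_rot: [3.137, 0.006, 0.159]
contact_force: [-9.1, -2.7, 16.1]
grip_width: 0.005
```

The force climbs to 16 N at the stop. I back off and check the button height.

Emit:
move_arm(
  plan=[
    {"gripper": -1, "tx": 0, "ty": 0, "tz": -1, "wx": 0, "wy": 0, "wz": 0},
    {"gripper": -1, "tx": 0, "ty": 0, "tz": -4, "wx": 0, "wy": 0, "wz": 0},
    {"gripper": -1, "tx": -3, "ty": 0, "tz": -1, "wx": 0, "wy": 5.7, "wz": 0},
    {"gripper": -1, "tx": -3, "ty": 0, "tz": 0, "wx": 0, "wy": 0, "wz": 0},
    {"gripper": -1, "tx": 0, "ty": 0, "tz": 0, "wx": 0, "wy": 0, "wz": 0},
    {"gripper": -1, "tx": 0, "ty": 0, "tz": 0, "wx": 0, "wy": 0, "wz": 0},
  ],
)

```text
time: 12.6
eef_pos: [0.4625, 0.2532, 0.2024]
eef_rot: [-3.125, -0.006, -0.317]
contact_force: [-0.2, 1.1, -0.9]
grip_width: 0.007
```

Run:
```python
from h import *
s,p,d,par,Tc=wrist();P=cloud(d,par,Tc);print(np.round(s["eef_pos"],4),np.round(s["eef_rot"],4),np.round(s["contact_force"],1))
np.savez("w5.npz",p=p,d=d,P=P);cv2.imwrite("pics/w5.png",p[...,::-1])
z4=np.load("w4.npz")["P"]
def st(nm,P,c,r):
    m=np.linalg.norm(P[...,:2]-c,axis=-1)<r;m&=(P[...,2]>.1)&(P[...,2]<.2);print(nm,m.sum(),np.round(np.percentile(P[m][:,2],[25,50,75]),4))
for nm,Q in(("before",z4),("after",P)):
    st(nm+" button",Q,[.5235,.2533],.008);
    st(nm+" lid",Q,[.56,.2533],.01); 
st("pad",P,[.4455,.2525],.006)
```

```text
[0.4625 0.2532 0.2024] [-3.1253 -0.0057 -0.3175] [-0.2  1.1 -0.9]
before button 504 [0.1849 0.1853 0.1857]
before lid 772 [0.1721 0.1726 0.1731]
after button 545 [0.1788 0.1793 0.1797]
after lid 850 [0.1722 0.1726 0.1731]
pad 94 [0.1313 0.1319 0.1323]
```

View pics/w5.png

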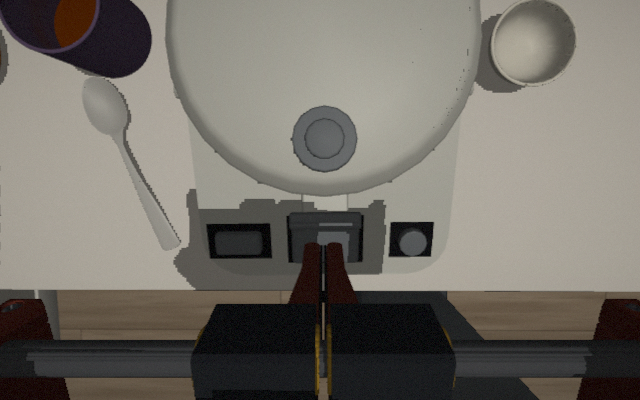

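Button height fell from 185.3 to 179.3 mm, 6.0 mm and so fully down, and the lid is unmoved. Next I need the depth profile of the catch.

Run:
```python
from h import *
P=np.load("w5.npz")["P"]
for y0 in(.235,.27):
    m=(abs(P[...,1]-y0)<.003)&(P[...,0]>.41)&(P[...,0]<.5)&(P[...,2]<.18)
    print(y0,[(b,round(1000*np.median(P[m&(abs(P[...,0]*1000-b)<1.5)][:,2]),1)) for b in range(415,490,3) if (m&(abs(P[...,0]*1000-b)<1.5)).sum()>1])
m=(P[...,2]>.128)&(P[...,2]<.136)&(P[...,0]>.435)&(P[...,0]<.455)&(abs(P[...,1]-.25)<.045);print(np.percentile(P[m][:,1],[2,98]))
```

```text
0.235 [(415, np.float64(109.2)), (418, np.float64(114.8)), (421, np.float64(115.5)), (424, np.float64(116.5)), (427, np.float64(116.5)), (430, np.float64(127.6)), (433, np.float64(128.6)), (436, np.float64(129.2)), (439, np.float64(129.9)), (442, np.float64(130.4)), (445, np.float64(131.1)), (448, np.float64(131.6)), (451, np.float64(132.5)), (454, np.float64(132.9)), (457, np.float64(133.6)), (460, np.float64(147.8)), (463, np.float64(149.1)), (466, np.float64(148.8)), (469, np.float64(148.0)), (472, np.float64(147.1)), (475, np.float64(128.0)), (478, np.float64(127.6)), (481, np.float64(134.3)), (484, np.float64(130.2)), (487, np.float64(153.3))]
0.27 [(421, np.float64(115.4)), (424, np.float64(116.1)), (427, np.float64(116.9)), (430, np.float64(127.9)), (433, np.float64(129.1)), (436, np.float64(129.7)), (439, np.float64(129.9)), (442, np.float64(130.7)), (445, np.float64(131.2)), (448, np.float64(131.7)), (451, np.float64(132.4)), (454, np.float64(132.8)), (457, np.float64(133.7)), (460, np.float64(148.7)), (463, np.float64(149.2)), (466, np.float64(148.1)), (469, np.float64(148.1)), (472, np.float64(146.3)), (475, np.float64(127.6)), (478, np.float64(128.6)), (481, np.float64(128.3)), (484, np.float64(140.4)), (487, np.float64(153.4))]
[0.22719698 0.27727217]
```

The pad spans x 0.429–0.459 and y 0.227–0.277, with its top at 0.131. I aim at x 0.441, slightly forward, to stay clear of the raised part.

Emit:
move_arm(
  plan=[
    {"gripper": -1, "tx": -3.5, "ty": 0.1, "tz": 0, "wx": 0, "wy": 0, "wz": 0},
    {"gripper": -1, "tx": 0, "ty": 0, "tz": 3, "wx": 0, "wy": 0, "wz": 0},
    {"gripper": -1, "tx": 0, "ty": 0, "tz": 3, "wx": 0, "wy": 0, "wz": 0},
    {"gripper": -1, "tx": 0, "ty": 0, "tz": 1.5, "wx": 0, "wy": 0, "wz": 0},
    {"gripper": -1, "tx": 0, "ty": 0, "tz": 0.5, "wx": 0, "wy": 0, "wz": 0},
    {"gripper": -1, "tx": 0, "ty": 0, "tz": 0.3, "wx": 0, "wy": 0, "wz": 0},
    {"gripper": -1, "tx": 0, "ty": 0, "tz": 0, "wx": 0, "wy": 0, "wz": 0},
  ],
)

```text
time: 13.35
eef_pos: [0.4447, 0.2526, 0.1137]
eef_rot: [-3.125, -0.005, -0.315]
contact_force: [-0.0, -0.1, 0.7]
grip_width: 0.006
```

Emit:
move_arm(
  plan=[
    {"gripper": -1, "tx": 0, "ty": 0, "tz": 0.2, "wx": 0, "wy": 0, "wz": 0},
    {"gripper": -1, "tx": 0, "ty": 0, "tz": 0.2, "wx": 0, "wy": 0, "wz": 0},
    {"gripper": -1, "tx": 0, "ty": 0, "tz": 0, "wx": 0, "wy": 0, "wz": 0},
  ],
)

```text
time: 13.65
eef_pos: [0.4451, 0.2524, 0.1099]
eef_rot: [-3.125, -0.005, -0.316]
contact_force: [-0.4, -0.7, -0.1]
grip_width: 0.005
```

Emit:
move_arm(
  plan=[
    {"gripper": -1, "tx": 0, "ty": 0, "tz": 0.2, "wx": 0, "wy": 0, "wz": 0},
    {"gripper": -1, "tx": 0, "ty": 0, "tz": 0, "wx": 0, "wy": 0, "wz": 0},
  ],
)

```text
time: 13.85
eef_pos: [0.4453, 0.2523, 0.1076]
eef_rot: [-3.126, -0.005, -0.315]
contact_force: [-0.9, -0.0, 0.4]
grip_width: 0.004
```

Emit:
move_arm(
  plan=[
    {"gripper": -1, "tx": 0, "ty": 0, "tz": 0.2, "wx": 0, "wy": 0, "wz": 0},
    {"gripper": -1, "tx": 0, "ty": 0, "tz": 0.2, "wx": 0, "wy": 0, "wz": 0},
    {"gripper": -1, "tx": 0, "ty": 0, "tz": 0, "wx": 0, "wy": 0, "wz": 0},
  ],
)

```text
time: 14.15
eef_pos: [0.4443, 0.2525, 0.1033]
eef_rot: [3.125, 0.007, 0.311]
contact_force: [-8.4, -1.2, 7.7]
grip_width: 0.004
```

Emit:
move_arm(
  plan=[
    {"gripper": -1, "tx": 0, "ty": 0, "tz": 0.2, "wx": 0, "wy": 0, "wz": 0},
    {"gripper": -1, "tx": 0, "ty": 0, "tz": 0, "wx": 0, "wy": 0, "wz": 0},
  ],
)

```text
time: 14.35
eef_pos: [0.4435, 0.2524, 0.101]
eef_rot: [3.125, 0.008, 0.309]
contact_force: [-13.0, -0.1, 9.4]
grip_width: 0.002
```

Emit:
move_arm(
  plan=[
    {"gripper": -1, "tx": 0, "ty": 0, "tz": 0.2, "wx": 0, "wy": 0, "wz": 0},
    {"gripper": -1, "tx": 0, "ty": 0, "tz": 0, "wx": 0, "wy": 0, "wz": 0},
  ],
)

```text
time: 14.55
eef_pos: [0.4431, 0.2525, 0.0994]
eef_rot: [3.124, 0.008, 0.308]
contact_force: [-18.6, -2.5, 18.3]
grip_width: 0.005
```

A sideways force of −18 N means the raised part of the catch is leaning on the fingers. I ease forward and check whether the lid has come free.

Emit:
move_arm(
  plan=[
    {"gripper": -1, "tx": -0.4, "ty": 0, "tz": 0, "wx": 0, "wy": 0, "wz": 0},
    {"gripper": -1, "tx": 0, "ty": 0, "tz": 0, "wx": 0, "wy": 0, "wz": 0},
  ],
)

```text
time: 14.75
eef_pos: [0.4426, 0.2527, 0.0996]
eef_rot: [-3.126, -0.007, -0.316]
contact_force: [-4.8, -2.2, 8.8]
grip_width: 0.006
```

Run:
```python
from h import *
p,d=arm.camera("side");P=fixed("side",d);P0=fixed("side",np.load("side0.npz")["d"])
for u,v in((300,200),(283,187),(330,210),(338,178),(256,234)):print(u,v,np.round(P0[v,u],3),np.round(P[v,u],3))
s=arm.read_state();print(np.round(s["contact_force"],1),np.round(s["eef_pos"],4))
```

```text
300 200 [0.552 0.207 0.171] [0.582 0.339 0.057]
283 187 [0.524 0.244 0.184] [0.538 0.323 0.12 ]
330 210 [0.605 0.164 0.166] [0.649 0.304 0.037]
338 178 [0.647 0.244 0.182] [0.622 0.168 0.243]
256 234 [0.447 0.172 0.132] [0.447 0.173 0.13 ]
[-6.  -1.7  9.9] [0.4425 0.2527 0.0995]
```

The lid is rising and the cooker has not shifted. I withdraw toward the robot and upward, then inspect.

Emit:
move_arm(
  plan=[
    {"gripper": -1, "tx": -0.3, "ty": 0, "tz": -1, "wx": 0, "wy": 0, "wz": 0},
    {"gripper": -1, "tx": -1.5, "ty": 0, "tz": -3, "wx": 0, "wy": 0, "wz": 0},
    {"gripper": -1, "tx": -2, "ty": 0, "tz": -4, "wx": 0, "wy": 0, "wz": 0},
    {"gripper": -1, "tx": -2, "ty": 0, "tz": -4, "wx": 0, "wy": 0, "wz": 0},
    {"gripper": -1, "tx": 0, "ty": 4, "tz": -3, "wx": 0, "wy": 0, "wz": 0},
    {"gripper": -1, "tx": 0, "ty": 5, "tz": 0, "wx": 0, "wy": 0, "wz": 0},
    {"gripper": -1, "tx": 0, "ty": 5, "tz": 0, "wx": 0, "wy": 0, "wz": 0},
    {"gripper": -1, "tx": 0, "ty": 5, "tz": 0, "wx": 0, "wy": 0, "wz": 0},
    {"gripper": -1, "tx": 0, "ty": 5, "tz": 0, "wx": 0, "wy": 0, "wz": 0},
    {"gripper": -1, "tx": 0, "ty": 0, "tz": 0, "wx": 0, "wy": 0, "wz": 0},
    {"gripper": -1, "tx": 0, "ty": 0, "tz": 0, "wx": 0, "wy": 0, "wz": 0},
    {"gripper": -1, "tx": 0, "ty": 0, "tz": 0, "wx": 0, "wy": 0, "wz": 0},
    {"gripper": -1, "tx": 0, "ty": 0, "tz": 0, "wx": 0, "wy": 0, "wz": 0},
    {"gripper": -1, "tx": 0, "ty": 0, "tz": 0, "wx": 0, "wy": 0, "wz": 0},
    {"gripper": -1, "tx": 0, "ty": 0, "tz": 0, "wx": 0, "wy": 0, "wz": 0},
  ],
)

```text
time: 16.3
eef_pos: [0.3571, 0.0127, 0.2344]
eef_rot: [-3.125, -0.008, -0.314]
contact_force: [0.0, -0.4, -0.1]
grip_width: 0.006
```

Run:
```python
from h import *
s=arm.read_state();print(np.round(s["contact_force"],1),np.round(s["eef_pos"],3),s["time"])
p,d=arm.camera("side");q,e=arm.camera("scene")
P=fixed("scene",e);P0=fixed("scene",np.load("scene0.npz")["d"])
for nm,(u,v) in dict(start=(361,233),cancel=(304,260),body=(330,290),spoon=(208,291),mug=(196,260),bowl=(358,197)).items():print(nm,np.round(P0[v,u],3),np.round(P[v,u],3))
m=(abs(P[...,1]-.25)<.06)&(P[...,2]>.2)&(P[...,0]>.5)&(P[...,0]<.9);X=P[m];print("lid pts",len(X))
if len(X):
    c=X.mean(0);n=np.linalg.svd((X-c)[::5])[2][2];print("normal",n,"angle",np.arccos(abs(n[2])), "max z",np.percentile(X[:,2],99))
cv2.imwrite("pics/end.png",np.vstack([cv2.resize(p[100:310,180:420,::-1],(400,350)),cv2.resize(q[80:290,170:410,::-1],(400,350))])[:600] if 0 else np.hstack([cv2.resize(p[100:310,180:420,::-1],(400,350)),cv2.resize(q[110:320,170:410,::-1],(400,350))]))
```

```text
[ 0.  -0.4 -0.1] [0.357 0.013 0.234] 16.3
start [0.443 0.186 0.128] [0.443 0.186 0.129]
cancel [0.441 0.323 0.129] [0.442 0.323 0.128]
body [0.415 0.277 0.033] [0.415 0.277 0.034]
spoon [0.568 0.489 0.003] [0.57  0.489 0.   ]
mug [0.6   0.491 0.073] [0.598 0.492 0.075]
bowl [0.645 0.032 0.016] [0.644 0.033 0.017]
lid pts 2564
normal [ 0.97093172 -0.00171236  0.23935048] angle 1.3290994915563634 max z 0.3477626205079105
```

View pics/end.png

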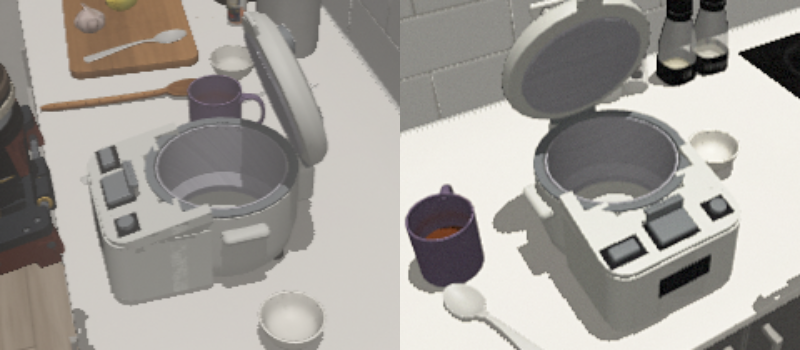

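The lid stands fully open at about 1.25–1.3 rad, nothing else has moved, and the arm is clear.

```bash
python3 -c "
from cell import arm
print(arm.hand_in())"
```

```text
the job is handed in; nothing more can be done
None
```

The rice cooker is open and the job is handed in, with about 16 s used on the robot's clock. I pressed the cancel key, then the steam button, then the catch, all with closed fingertips and in that order.

- **Cancel key:** it reached its stop at about 17 N, after roughly 4 mm of travel.
- **Steam button:** its measured height fell from 185.3 to 179.3 mm, 6.0 mm in all, and it stayed down after I backed off. The lid had not moved at that point.
- **Lid:** it sprang open when I pressed the catch. A rough plane fit gives about 1.3 rad, where fully open is 1.25.
- **Everything else:** the start key was not pressed. The cooker, bowl, mug and spoon read the same to about 3 mm before and after. The arm stood clear with no force on it.

**What disagreed:**
- **Finger length:** the closed finger ends were about 20 mm short of the reported TCP, so I found each contact by touch instead of from the measured heights.
- **Catch:** the raised part of the catch pushed the fingers sideways with about 18 N as it tipped, so I eased off by 4 mm.
- **Fixed cameras:** my first, hand-picked points in the two fixed cameras differed by up to 18 mm in y. The wrist camera and ray triangulation agreed to within about 4 mm, and I used those.

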